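# Filter wheel four clicks on

## Task

Change the photometer's filter: with closed fingertips, push the orange fin on the black filter wheel round clockwise (seen from above) exactly four clicks from where it stands now, and leave the wheel resting in that fourth click stop. Push gently, do not pinch the fin, and leave the wine vial, the jar and the amber bottle where they stand.

Things in the scene. Friction and masses are not known exactly. Their poses are not given: they have to be found in the camera images.
- photometer: heavy off-white bench photometer that does not move, 240 (its x) by 180 (its y) by 80 mm high; origin at the centre of its underside on the bench. Its x axis points from the wheel end to the dark rear panel with the display. The filter wheel is on its flat deck (80 mm high), with the wheel's axis 55 mm from the origin towards -x.
- wheel_axis (a point): the point on the vertical axis of the filter wheel at the level of the top face of its disc (92 mm above the bench). Black disc, 92 mm diameter, 10 mm thick, with a hub 24 mm in diameter standing 12 mm above the disc and one upright orange fin. It sits on a thin aluminium plate, 120 mm diameter, on the deck; nine blue dots on the plate, 53 mm from the axis, mark the click stops. The plate is fixed, at a different angle each time.
- fin_end (a point): the outer end of the orange fin, on its top edge: 44 mm from the wheel's axis, 24 mm above the disc's top face. The fin is a radial blade 8 mm thick, from 12 to 44 mm from the axis and 24 mm high, with a white line along its top; its direction from the axis shows how the wheel stands. It turns with the wheel.
- wheel (a joint): angle of the filter wheel, rad, growing clockwise seen from above; it starts at rest in the stop at 0. Nine click stops 0.524 rad (30 degrees) apart, two behind and six ahead of the start, then hard stops. Leaving a stop takes 1.5 to 3 N at the fin's outer end. A little past half-way to the next stop the wheel snaps on by itself into it, ahead of the finger, and stays there.
- vial_center (a point): loose closed glass vial of red wine, 21 mm diameter, 40 mm high, standing on the photometer's rear deck; point at its centre, half-way up. Not to be moved.
- jar_center (a point): loose closed jar of dark red must, 72 mm diameter, 100 mm high, on the bench on the photometer's +y side; point at its centre. Not to be moved.
- amber_center (a point): loose amber reagent bottle, 84 mm diameter, 190 mm high, on the bench on the photometer's -y side; point at its centre. Not to be moved.

How it is judged (in metres and radians):
At the end, for the whole second after the job is handed in: The wheel rests four click stops (120 degrees) clockwise of its starting stop, within about 0.3 of a click; vial, jar and bottle are within 15 mm of where they stood (value of joint wheel between 1.937 and 2.251 rad and velocity of joint wheel between -0.05 and 0.05 rad/s and distance of each of vial_center, jar_center, amber_center from where it was at the start of the episode below 0.015 m); the robot touches nothing.
It fails at once if the vial is lifted, knocked or shifted by more than 15 mm (distance of vial_center from where it was at the start of the episode above 0.015 m).
It fails at once if the jar is lifted, knocked or shifted by more than 15 mm (distance of jar_center from where it was at the start of the episode above 0.015 m).
It fails at once if the amber bottle is lifted, knocked or shifted by more than 15 mm (distance of amber_center from where it was at the start of the episode above 0.015 m).
It fails at once if the filter wheel is pinched or pushed with more than 20 N (contact force between the fingers and wheel above 20 N).
It also fails if it takes over 48 s, if anything falls off the work surface, if the arm or the gripper's body presses on something with over 40 N, if the wrist force passes 120 N, or if a joint passes its speed limit or range.

## Robot

A 7-joint arm with a two-finger parallel gripper is mounted at the origin on the work surface. World frame = base frame: x ahead of the robot, y to its left, z up, the work surface at z = 0. Lengths are in m, angles in degrees, forces in N, time in s.
With the tool pointing down it reaches from about 0.425 to 1.025 m from the base axis. Payload 3.6 kg.
Tool frame: the origin (TCP) lies between the finger pads; the fingertips stand 8 mm ahead of it and the grasp point (between the pads) lies 11 mm behind it; y points along the fingers, z is the direction in which the jaws open and shut, and the axes are right-handed (so a half turn about y gives the same grasp; the last joint's range is limited). The gripper opens to 85 mm and grips with 20 to 120 N. Pads are 22 mm wide; open, the fingers measure 114 mm over their backs; the gripper's body (76 mm by 85 mm) begins 54 mm behind the grasp point. The pads swing forward as they close: fully open they stand 13 mm farther back than shut.
Start: joints at [64.601, 33.873, 2.773, 92.16, -1.908, 54.013, -1.931], TCP at [0.248, -0.681, 0.239] pointing down, gripper open.
Joint ranges: [-153.93, 153.93], [-27.13, 128.08], [-72.61, 78.16], [10.71, 143.7], [-87.88, 267.88], [4.46, 118.87], [-176.78, 176.78]. Speed limits (degrees/s): [147.25, 147.25, 180, 180, 180, 180, 180].

## Interface

Orientations are given as [roll, pitch, yaw] about the fixed x, y, z axes, in that order (R = Rz(yaw) Ry(pitch) Rx(roll)).
In Python, from bench import manip gives the robot as it stands.
- The arm moves only by the tool arm_command, never from a script. Its argument "rows" is a list that holds one entry, the list of rows, each a list of 7 numbers: the gripper command: -1 is fully open, 1 is shut, values between are in proportion, then the shift along the tool's x, y, z in cm, then the turn, a rotation vector about the tool's x, y, z in degrees. A call has 1 to 8 rows; each row is the pose to reach, as a shift and turn from the pose commanded when the call began, along the tool's axes at that moment; what a row does not reach only later rows make up. A row lasts 1/10 s, in which the tool goes at most 50 mm and 8.59 degrees, less where a joint would pass 70% of its speed; a pose out of reach is approached as far as the arm can. A call with a gripper value outside its range is refused whole. The fingers move at their own pace and stop on an object; the grip force is fixed at half the most. Time passes only in rows, so rows that repeat a pose let the fingers close. It gives the time, the measured TCP pose, the force and the opening at its end, in the units of the state.
- manip.sense(): the state, without advancing time (a new reading comes with each control period).
- manip.capture(name): name is "scene" or "top" or "wrist"; returns the picture (384x512x3 uint8, red, green, blue); there is no depth.
- manip.calibration(name): a dict with "camera_matrix" (3x3 intrinsics, pixels), "pose" (4x4, takes a point from camera to world coordinates). Camera axes: x right, y down, z forward; pixel columns grow to the right and rows downward; lengths in m; the calibration is good to about 2 mm. A picture is of the moment at which its call begins: read the wrist's pose just before it. calibration takes no time and is no camera call; for the wrist camera it gives the pose at the moment of the call.
- manip.sign_off(): hands the job in, once; it reports no verdict.
The state is a dict: "time_s": time; "qpos": joint angles; "qd": joint speeds; "joint_efforts": joint torques, N m; "eef_pos": TCP position; "ee_rot": TCP orientation; "wrist_force": force on the tool from outside, world axes, zero at the start; "torque": the same for the moment, N m; "width": opening from 0.0 (shut) to 1.0 (fully open).
Only numpy, scipy, OpenCV 4.12 (cv2) and the standard library are available. Lean on these libraries where they do the work, as an engineer would, in place of code of your own. Each camera call takes 0.05 s, during which the arm holds its last target.

## Working session

There is one attempt and no reset: what is moved stays moved. The work goes in short steps, Python scripts to look and compute and a tool call to move; the robot and the scene stay as the last step left them, time stands still between calls to the robot, and variables do not carry over. Pictures are saved under pics/ and viewed, and the job is handed in when it is done.

Besides the shell and the picture viewer there is one more tool, called after "Request:" in YAML: its name, and indented under it one key for each argument. arm_command: Moves the arm, as the interface text tells. Its arguments: {"type":"object","properties":{"rows":{"type":"array"}},"required":["rows"]}

```bash
mkdir -p pics; ls
python3 - <<'E'
from bench import manip
import cv2,numpy as np
s=manip.sense();print(s)
for n in("scene","top"):
    im=manip.capture(n);cv2.imwrite(f"pics/{n}0.png",im[:,:,::-1]);c=manip.calibration(n);print(n,c)
E
```

```text
pics
{'time_s': 0.0, 'qpos': array([64.60010108, 33.92688212,  2.7653622 , 92.23655834, -1.90807629,
       54.01208512, -1.93017387]), 'qd': array([ 0.01410809, -0.0494599 , -0.01074003,  0.05209582,  0.09237745,
        0.06837357,  0.01362502]), 'joint_efforts': array([-7.20669814e-04, -5.48693347e+01,  1.54602226e+00, -1.98124856e+01,
        9.38949961e-03,  8.80456239e-03,  1.90967242e-06]), 'eef_pos': array([ 0.24822329, -0.68031957,  0.23812449]), 'ee_rot': array([-9.01293148e+01, -6.12408394e-03, -1.59950357e+02]), 'wrist_force': array([ 0.57424939, -0.26477244,  0.47035569]), 'torque': array([ 0.04738303,  0.00144635, -0.0270101 ]), 'width': 0.9990505230400796}
scene {'camera_matrix': array([[357.619268  ,   0.        , 253.5021666 ],
       [  0.        , 357.619268  , 194.29892361],
       [  0.        ,   0.        ,   1.        ]]), 'pose': array([[ 0.40185371,  0.73327338, -0.54847402,  0.92787074],
       [ 0.91569777, -0.3196041 ,  0.24362023, -0.13493188],
       [ 0.00334569, -0.60013613, -0.79989089,  0.62370095],
       [ 0.        ,  0.        ,  0.        ,  1.        ]])}
top {'camera_matrix': array([[385.01001092,   0.        , 251.97874402],
       [  0.        , 385.01001092, 194.83772867],
       [  0.        ,   0.        ,   1.        ]]), 'pose': array([[ 0.07078414, -0.97321838,  0.21871347,  0.39970997],
       [-0.99747047, -0.06763108,  0.02187921,  0.03469863],
       [-0.00650142, -0.21970893, -0.97554381,  0.93633059],
       [ 0.        ,  0.        ,  0.        ,  1.        ]])}
```

View pics/scene0.png

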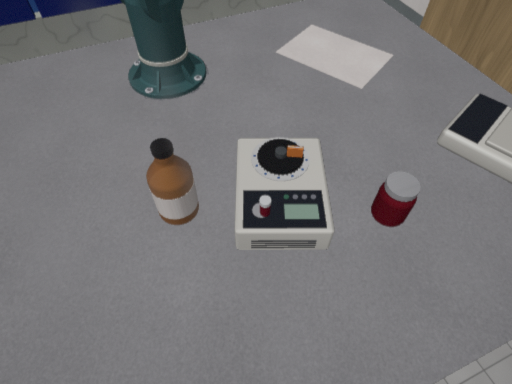

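View pics/top0.png

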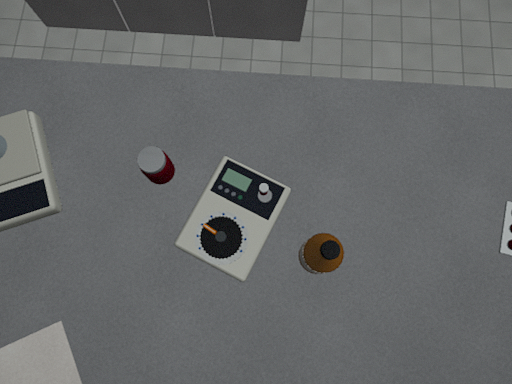

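The top view shows the wheel near (221,237) and the fin pointing to about (205,226). The jar is at (153,162), the bottle at (322,250) and the vial at (264,190). Next I'll measure these.

```bash
cat > h.py <<'E'
import numpy as np,cv2
from bench import manip
def ray(n,uv,z,c=None):
    c=c or manip.calibration(n);K=c["camera_matrix"];T=c["pose"]
    uv=np.atleast_2d(uv).astype(float)
    d=np.c_[uv,np.ones(len(uv))]@np.linalg.inv(K).T@T[:3,:3].T
    o=T[:3,3];return o+d*((z-o[2])/d[:,2])[:,None]
def proj(n,P,c=None):
    c=c or manip.calibration(n);K=c["camera_matrix"];T=c["pose"]
    p=(np.atleast_2d(P)-T[:3,3])@T[:3,:3]@K.T;return p[:,:2]/p[:,2:]
def circ(P):
    A=np.c_[2*P[:,:2],np.ones(len(P))];s=np.linalg.lstsq(A,(P[:,:2]**2).sum(1),rcond=None)[0]
    return s[:2],np.sqrt(s[2]+s[0]**2+s[1]**2)
def dots(n,im,box):
    u0,v0,u1,v1=box;h=cv2.cvtColor(im,cv2.COLOR_RGB2HSV)
    m=cv2.inRange(h,(105,60,60),(130,255,255));M=np.zeros_like(m);M[v0:v1,u0:u1]=m[v0:v1,u0:u1]
    k,l,st,ce=cv2.connectedComponentsWithStats(M);return ce[1:],st[1:,4]
def orange(im,box):
    u0,v0,u1,v1=box;h=cv2.cvtColor(im,cv2.COLOR_RGB2HSV)
    m=cv2.inRange(h,(5,150,120),(18,255,255));M=np.zeros_like(m);M[v0:v1,u0:u1]=m[v0:v1,u0:u1];return M
E
python3 - <<'E'
from h import *
for n,box in(("top",(185,200,260,270)),("scene",(245,130,320,188))):
    im=cv2.imread(f"pics/{n}0.png")[:,:,::-1].copy()
    ce,a=dots(n,im,box);P=ray(n,ce,.082);c,r=circ(P);print(n,len(ce),a,c,r)
    print(np.round(np.hypot(*(P[:,:2]-c).T),4),np.round(np.degrees(np.arctan2(*(P[:,:2]-c).T[::-1])),0))
    M=orange(im,box);v,u=np.nonzero(M);print(len(u),u.min(),u.max(),v.min(),v.max())
    Q=ray(n,np.c_[u,v],.112)[:,:2]-c;print("fin mean",Q.mean(0),np.degrees(np.arctan2(*Q.mean(0)[::-1])),np.hypot(*Q.T).max())
    b=im[box[1]-10:box[3]+10,box[0]-10:box[2]+10,::-1];cv2.imwrite(f"pics/{n}0z.png",cv2.resize(b,None,fx=6,fy=6,interpolation=cv2.INTER_CUBIC))
for k,uv,z in(("jar top",(152,159),.1),("amber top",(330,250),.19),("vial top",(264,188),.12)):print(k,ray("top",uv,z))
for k,uv,z in(("jar top",(401,187),.1),("amber top",(161,148),.19),("vial top",(265,201),.12)):print(k,ray("scene",uv,z))
print(ray("top",[(227,158),(290,189),(245,279),(177,242)],.08))
E
```

```text
top 9 [4 5 4 3 4 4 3 4 4] [0.49097883 0.11560365] 0.052714299888982144
[0.0528 0.0525 0.0526 0.053  0.0529 0.0526 0.0526 0.0527 0.0528] [   0.   31.  -30.   60.  -60.   91.  -90.  120. -121.]
28 203 215 224 233
fin mean [0.01270351 0.02226097] 60.28820494403365 0.04193073859921703
scene 7 [2 2 2 2 3 2 2] [0.4913463  0.11843403] 0.05310815557689407
[0.0531 0.0529 0.0531 0.0536 0.0533 0.053  0.0528] [-120.   60.  -90.   30.  -60.   -0.  -30.]
127 287 302 148 156
fin mean [0.02258584 0.01763991] 37.990417948432444 0.044691602249955185
jar top [[0.65490807 0.28662815 0.1       ]]
amber top [[ 0.46900346 -0.10589089  0.19      ]]
vial top [[0.59979986 0.02792509 0.12      ]]
jar top [[0.66297853 0.28323441 0.1       ]]
amber top [[ 0.47960001 -0.10605554  0.19      ]]
vial top [[0.60379076 0.03093708 0.12      ]]
[[ 0.67546484  0.11822624  0.08      ]
 [ 0.61136893 -0.0318459   0.08      ]
 [ 0.40363178  0.05576313  0.08      ]
 [ 0.47302134  0.21247257  0.08      ]]
```

```bash
sleep 0
cat >> h.py <<'E'
C=np.array([.4912,.117])
def delta(p,yaw,s=None):
    from scipy.spatial.transform import Rotation as R
    s=s or manip.sense();Rc=R.from_euler("xyz",s["ee_rot"],degrees=True);Rt=R.from_euler("xyz",[-90,0,yaw],degrees=True)
    d=Rc.inv().apply(np.asarray(p)-s["eef_pos"])*100
    return np.round(np.r_[d,(Rc.inv()*Rt).as_rotvec(degrees=True)],2)
def fp(phi,off,r=.035):
    a=np.radians(phi);return C+r*np.array([np.cos(a),np.sin(a)])+off*np.array([-np.sin(a),np.cos(a)])
E
python3 - <<'E'
from h import *
print(delta([.6,-.35,.34],-110))
s=manip.sense();T=manip.calibration("wrist")["pose"];print(T[:3,3]-s["eef_pos"])
E
```

```text
[-4.437e+01 -1.014e+01 -1.900e+01  1.100e-01 -4.996e+01 -4.000e-02]
[0.07503278 0.02805917 0.1328559 ]
```

Request:
arm_command:
  rows:
    - [[1,-11,-10,-5,0,-12,0],[1,-22,-10,-10,0,-25,0],[1,-33,-10,-14,0,-38,0],[1,-44,-10,-19,0,-50,0],[1,-44,-10,-19,0,-50,0],[1,-44,-10,-19,0,-50,0],[1,-44,-10,-19,0,-50,0],[1,-44,-10,-19,0,-50,0]]

```text
time_s: 0.9
eef_pos: [0.5274, -0.4161, 0.3271]
ee_rot: [-90.0, 0.0, -110.0]
wrist_force: [0.8, -0.9, 0.2]
width: -0.006
```

Run:
```python
from h import *
s=manip.sense();print(s["eef_pos"],s["ee_rot"],s["qpos"],s["width"])
print(delta([*fp(60,.03),.22],-30,s))
```

```text
[ 0.52740882 -0.41612533  0.32713347] [-9.00499191e+01  1.08144043e-02 -1.09970804e+02] [ 43.23545231  25.84480879 -12.81753902  93.93009607   6.34858914
  60.9889247    8.59917774] -0.0055264750143257805
[-5.284e+01  1.074e+01 -2.395e+01  3.000e-02 -7.997e+01 -4.000e-02]
```

Request:
arm_command:
  rows:
    - [[1,-53,0,-24,0,-8,0],[1,-53,0,-24,0,-16,0],[1,-53,0,-24,0,-24,0],[1,-53,0,-24,0,-32,0],[1,-53,0,-24,0,-40,0],[1,-53,0,-24,0,-48,0],[1,-53,0,-24,0,-56,0],[1,-53,0,-24,0,-64,0]]

```text
time_s: 1.7
eef_pos: [0.495, -0.0171, 0.3272]
ee_rot: [-90.0, -0.0, -45.6]
wrist_force: [0.8, 1.1, -0.6]
width: -0.001
```

Run:
```python
from h import *
s=manip.sense();print(s["eef_pos"],s["ee_rot"],s["qpos"],s["width"])
print(delta([*fp(60,.03),.2],-30,s))
```

```text
[ 0.49501091 -0.01713261  0.32716373] [-9.00292342e+01 -2.90275720e-03 -4.56496525e+01] [ 26.35853896  13.8180269  -35.46133898 114.44861439   9.80589917
  54.64411776  30.32440769] -0.0006921416272065827
[-13.69  12.71  11.67   0.03 -15.65  -0.  ]
```

Request:
arm_command:
  rows:
    - [[1,-4,0,3,0,-4,0],[1,-8,2,6,0,-8,0],[1,-11,4,9,0,-12,0],[1,-13.7,6,11.7,0,-15.6,0],[1,-13.7,9,11.7,0,-15.6,0],[1,-13.7,12.7,11.7,0,-15.6,0],[1,-13.7,12.7,11.7,0,-15.6,0],[1,-13.7,12.7,11.7,0,-15.6,0]]

```text
time_s: 2.5
eef_pos: [0.4844, 0.1607, 0.2002]
ee_rot: [-90.1, 0.1, -30.4]
wrist_force: [0.1, -0.3, 0.2]
width: 0.003
```

Run:
```python
from h import *
s=manip.sense();print(s["eef_pos"],s["ee_rot"],s["qpos"],s["width"],s["wrist_force"])
print(delta([*fp(60,.028),.107],-30,s))
for n in("wrist","scene"):
    im=manip.capture(n);cv2.imwrite(f"pics/{n}1.png",im[:,:,::-1])
```

```text
[0.48438049 0.16073835 0.20019483] [-9.00725476e+01  7.51964583e-02 -3.03563818e+01] [  5.006795    25.62973217 -37.29071025 120.36837916  23.36945806
  41.25968289  12.15413895] 0.0030548459924977884 [ 0.09331181 -0.2522426   0.24148211]
[-0.01  9.32  0.06  0.07 -0.36 -0.08]
```

View pics/wrist1.png

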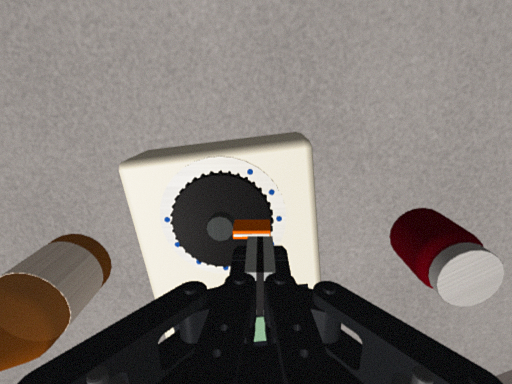

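View pics/scene1.png

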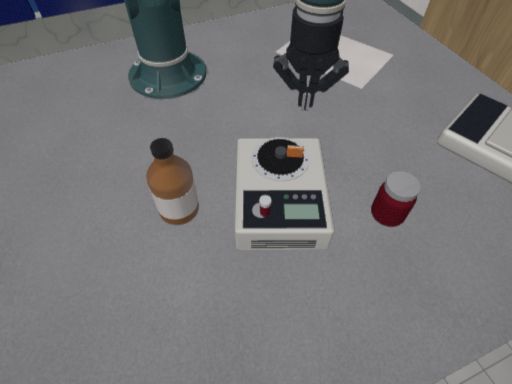

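Request:
arm_command:
  rows:
    - [[1,0,2.5,0,0,0,0],[1,0,5,0,0,0,0],[1,0,7,0,0,0,0],[1,0,8.3,0,0,0,0],[1,0,9.2,0,0,0,0],[1,0,9.2,0,0,0,0]]

```text
time_s: 3.2
eef_pos: [0.485, 0.1609, 0.1083]
ee_rot: [-90.0, -0.0, -30.4]
wrist_force: [-0.7, 0.6, -0.2]
width: 0.001
```

Run:
```python
from h import *
s=manip.sense();print(s["eef_pos"],s["ee_rot"],s["qpos"],s["wrist_force"])
print(delta([*fp(60,.015),.107],-30,s))
for n in("wrist","scene"):
    im=manip.capture(n);
    if n=="scene": im=cv2.resize(im[80:230,200:360],None,fx=4,fy=4)
    cv2.imwrite(f"pics/{n}2.png",im[:,:,::-1])
```

```text
[0.48499954 0.16087525 0.10832744] [-9.00074375e+01 -1.04685630e-02 -3.03685870e+01] [ -1.31319824  33.24573144 -29.8848459  124.07196906  32.66229109
  30.43404096   3.71766139] [-0.69842179  0.60742826 -0.21395685]
[ 1.23  0.13  0.02  0.01 -0.37  0.01]
```

View pics/wrist2.png

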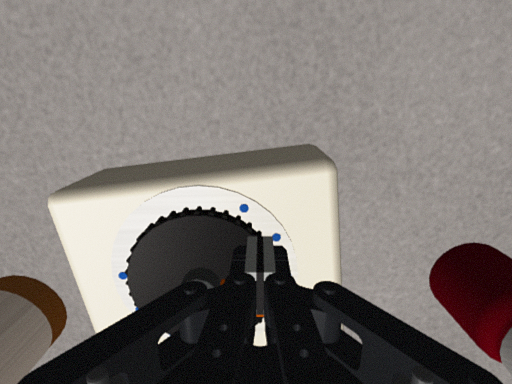

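View pics/scene2.png

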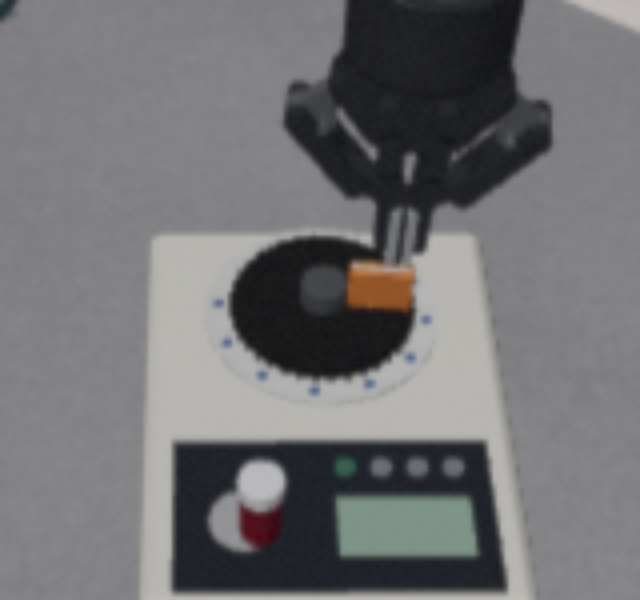

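```bash
cat >> h.py <<'E'
def plan(L,z=.107,off=.015,r=.035):
    s=manip.sense();print(s["time_s"],s["eef_pos"],s["ee_rot"][2],s["wrist_force"])
    for p in L:
        o=off
        if isinstance(p,tuple):p,o=p
        print(p,delta([*fp(p,o,r),z],p-90,s)[[0,1,2,4]])
E
python3 - <<'E'
from h import *
plan([(60,.022),(60,.017),57,54,51,48,45,43])
E
```

```text
3.3 [0.48539939 0.16125185 0.10907592] -30.360986511502976 [0.17210825 0.86995184 0.25764665]
60 [ 0.52  0.21 -0.04 -0.36]
60 [ 1.01  0.21 -0.04 -0.36]
57 [1.4  0.21 0.04 2.64]
54 [1.59 0.21 0.11 5.64]
51 [1.78 0.21 0.16 8.64]
48 [ 1.97  0.21  0.21 11.64]
45 [ 2.17  0.21  0.24 14.64]
43 [ 2.3   0.21  0.26 16.64]
```

Request:
arm_command:
  rows:
    - [[1,0.5,0.2,0,0,0,0],[1,1.0,0.2,0,0,0,0],[1,1.4,0.2,0,0,2.6,0],[1,1.6,0.2,0.1,0,5.6,0],[1,1.8,0.2,0.15,0,8.6,0],[1,2.0,0.2,0.2,0,11.6,0],[1,2.15,0.2,0.25,0,14.6,0],[1,2.15,0.2,0.25,0,14.6,0]]

```text
time_s: 4.1
eef_pos: [0.5053, 0.1521, 0.1066]
ee_rot: [-90.0, -0.0, -45.1]
wrist_force: [0.1, -0.4, 0.9]
width: 0.001
```

Run:
```python
from h import *
plan([43,41,39,37,35,32,29,26])
im=manip.capture("scene")
im=cv2.resize(im[80:230,200:360],None,fx=4,fy=4)
cv2.imwrite(f"pics/scene3.png",im[:,:,::-1])
```

```text
4.1 [0.50528089 0.15206314 0.10657636] -45.06400337338045 [ 0.05265484 -0.44831364  0.9152477 ]
43 [ 0.11 -0.04  0.08  1.94]
41 [ 0.23 -0.04  0.12  3.94]
39 [ 0.36 -0.04  0.16  5.94]
37 [ 0.49 -0.04  0.2   7.94]
35 [ 0.61 -0.04  0.23  9.94]
32 [ 0.81 -0.04  0.27 12.94]
29 [ 1.01 -0.04  0.3  15.94]
26 [ 1.2  -0.04  0.32 18.94]
```

View pics/scene3.png

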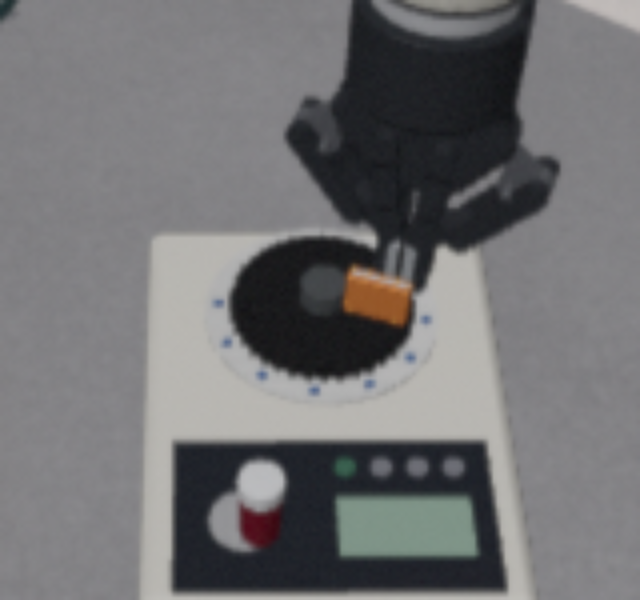

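The fin has turned part of the way. The finger is flush behind it, near (400,265) in the zoomed picture.

Request:
arm_command:
  rows:
    - [[1,0.1,0,0.05,0,2,0],[1,0.25,0,0.1,0,4,0],[1,0.35,0,0.15,0,6,0],[1,0.35,0,0.15,0,6,0],[1,0.35,0,0.15,0,6,0]]

```text
time_s: 4.65
eef_pos: [0.5082, 0.1508, 0.1063]
ee_rot: [-90.0, -0.0, -51.0]
wrist_force: [0.2, 1.3, 0.5]
width: 0.003
```

Run:
```python
from h import *
plan([36,33,30,27,24,21,18,15,13])
im=manip.capture("scene")
im=cv2.resize(im[80:230,200:360],None,fx=4,fy=4)
cv2.imwrite(f"pics/scene4.png",im[:,:,::-1])
```

```text
4.65 [0.50815571 0.15079155 0.10633645] -50.95772668090642 [0.15758581 1.30646402 0.47699127]
36 [ 0.24 -0.07  0.13  3.04]
33 [ 0.43 -0.07  0.19  6.04]
30 [ 0.63 -0.07  0.25  9.04]
27 [ 0.82 -0.07  0.29 12.04]
24 [ 1.02 -0.07  0.32 15.04]
21 [ 1.21 -0.07  0.35 18.04]
18 [ 1.41 -0.07  0.36 21.04]
15 [ 1.61 -0.07  0.36 24.04]
13 [ 1.75 -0.07  0.36 26.04]
```

View pics/scene4.png

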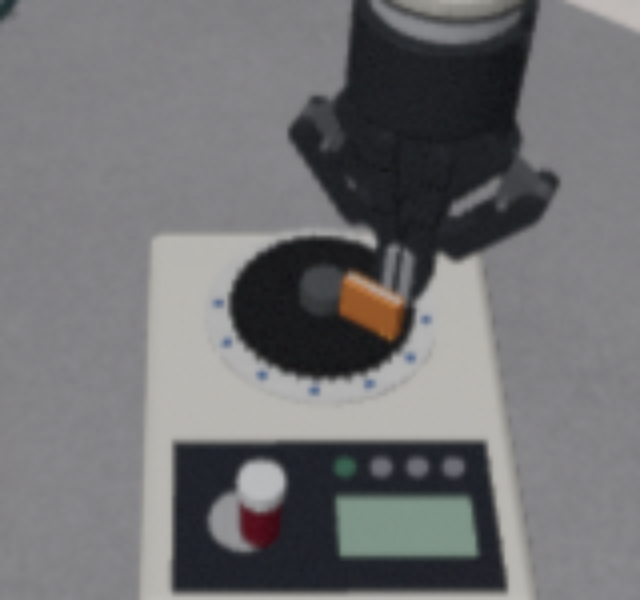

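Fin now points towards the next dot, so it has snapped through click 1. On to click 2.

Request:
arm_command:
  rows:
    - [[1,0.25,0,0.1,0,3,0],[1,0.45,0,0.2,0,6,0],[1,0.65,0,0.25,0,9,0],[1,0.8,0,0.3,0,12,0],[1,1.0,0,0.3,0,15,0],[1,1.2,0,0.35,0,18,0],[1,1.4,0,0.35,0,21,0],[1,1.6,0,0.35,0,24,0]]

```text
time_s: 5.5
eef_pos: [0.5209, 0.1414, 0.1063]
ee_rot: [-90.0, 0.1, -75.0]
wrist_force: [0.1, 0.1, -0.5]
width: 0.0
```

Run:
```python
from h import *
plan([13,11,9,7])
```

```text
5.5 [0.52094999 0.14143709 0.10634317] -75.02800445043671 [ 0.13702148  0.11986636 -0.45466503]
13 [ 0.21 -0.07  0.04  1.97]
11 [ 0.34 -0.07  0.09  3.97]
9 [ 0.46 -0.07  0.13  5.97]
7 [ 0.59 -0.07  0.17  7.97]
```

Request:
arm_command:
  rows:
    - [[1,0.2,0,0.05,0,2,0],[1,0.35,0,0.1,0,4,0],[1,0.45,0,0.13,0,6,0],[1,0.45,0,0.13,0,6,0],[1,0.45,0,0.13,0,6,0]]

```text
time_s: 6.0
eef_pos: [0.5233, 0.1365, 0.1063]
ee_rot: [-90.0, -0.0, -81.0]
wrist_force: [-0.2, -0.1, -0.0]
width: -0.0
```

Run:
```python
from h import *
plan([6,3,0,-3,-6,-9,-12,-15])
im=manip.capture("scene")
im=cv2.resize(im[80:230,200:360],None,fx=4,fy=4)
cv2.imwrite(f"pics/scene5.png",im[:,:,::-1])
```

```text
6.0 [0.52326976 0.13647698 0.10630859] -80.95027487829877 [-0.24905901 -0.08678832 -0.00213102]
6 [ 0.11 -0.07  0.1   3.05]
3 [ 0.3  -0.07  0.17  6.05]
0 [ 0.49 -0.07  0.22  9.05]
-3 [ 0.68 -0.07  0.26 12.05]
-6 [ 0.88 -0.07  0.3  15.05]
-9 [ 1.08 -0.07  0.32 18.05]
-12 [ 1.28 -0.07  0.33 21.05]
-15 [ 1.48 -0.07  0.33 24.05]
```

View pics/scene5.png

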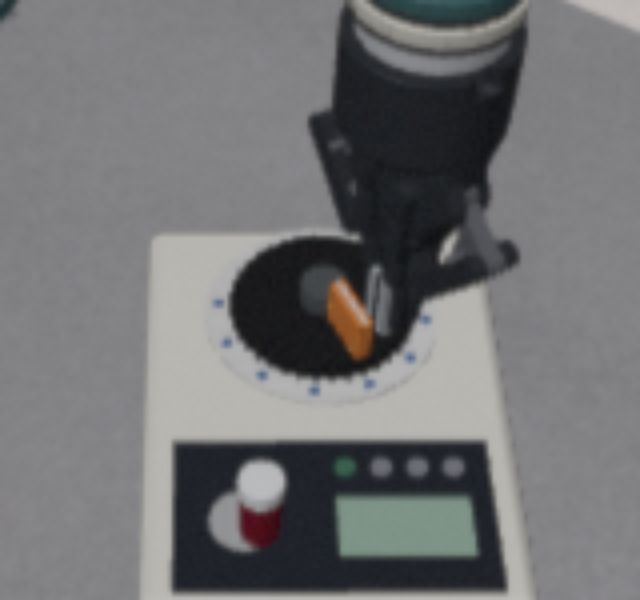

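Two clicks done: the fin points at the 0° dot (370,383). Click 3.

Request:
arm_command:
  rows:
    - [[1,0.1,0,0.1,0,3,0],[1,0.3,0,0.15,0,6,0],[1,0.5,0,0.2,0,9,0],[1,0.7,0,0.25,0,12,0],[1,0.9,0,0.3,0,15,0],[1,1.1,0,0.3,0,18,0],[1,1.3,0,0.35,0,21,0],[1,1.5,0,0.35,0,24,0]]

```text
time_s: 6.85
eef_pos: [0.529, 0.1231, 0.1063]
ee_rot: [-90.0, 0.1, -105.0]
wrist_force: [-0.3, 1.2, 0.7]
width: 0.001
```

Run:
```python
from h import *
plan([-17,-19,-21])
```

```text
6.85 [0.5290494  0.12306475 0.10632829] -105.02221494719996 [-0.3050325   1.20972593  0.68068197]
-17 [ 0.19 -0.07  0.05  1.98]
-19 [ 0.31 -0.07  0.1   3.98]
-21 [ 0.44 -0.07  0.14  5.98]
```

Request:
arm_command:
  rows:
    - [[1,0.2,0,0.05,0,2,0],[1,0.3,0,0.1,0,4,0],[1,0.45,0,0.13,0,6,0],[1,0.45,0,0.13,0,6,0],[1,0.45,0,0.13,0,6,0]]

```text
time_s: 7.35
eef_pos: [0.5292, 0.1176, 0.1063]
ee_rot: [-90.0, -0.0, -110.9]
wrist_force: [-0.7, -0.2, 0.1]
width: 0.001
```

Run:
```python
from h import *
print(manip.sense()["qpos"])
plan([-24,-27,-30,-33,-36,-39,-42,-45])
im=manip.capture("scene")
im=cv2.resize(im[80:230,200:360],None,fx=4,fy=4)
cv2.imwrite(f"pics/scene6.png",im[:,:,::-1])
```

```text
[-10.95416501  32.3447475   -8.6395131  120.92568469  10.07040126
  27.38956052 -48.17706526]
7.35 [0.5292286  0.11757345 0.10632943] -110.94681345248323 [-0.71695588 -0.18098224  0.12979279]
-24 [ 0.1  -0.07  0.04  3.05]
-27 [ 0.29 -0.07  0.11  6.05]
-30 [ 0.48 -0.07  0.16  9.05]
-33 [ 0.68 -0.07  0.21 12.05]
-36 [ 0.87 -0.07  0.24 15.05]
-39 [ 1.07 -0.07  0.26 18.05]
-42 [ 1.27 -0.07  0.27 21.05]
-45 [ 1.47 -0.07  0.28 24.05]
```

View pics/scene6.png

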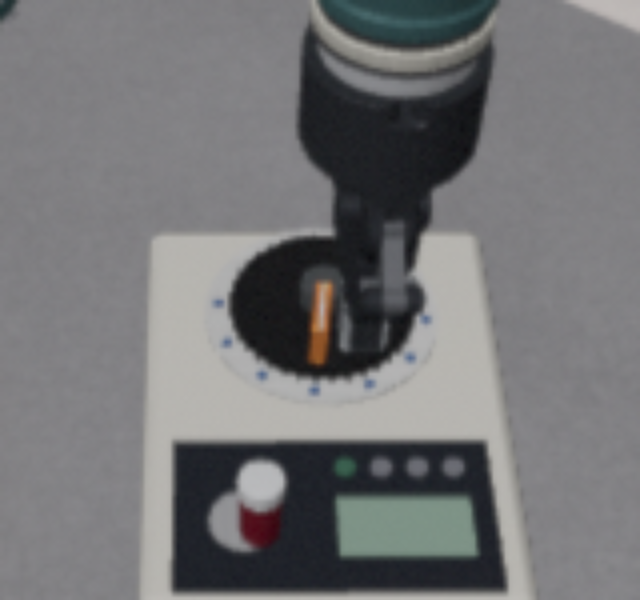

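Three clicks done: the fin points at the -30° dot (314,390). Fourth and last click.

Request:
arm_command:
  rows:
    - [[1,0.1,0,0.05,0,3,0],[1,0.3,0,0.1,0,6,0],[1,0.5,0,0.15,0,9,0],[1,0.7,0,0.2,0,12,0],[1,0.9,0,0.25,0,15,0],[1,1.1,0,0.25,0,18,0],[1,1.3,0,0.27,0,21,0],[1,1.5,0,0.28,0,24,0]]

```text
time_s: 8.2
eef_pos: [0.527, 0.1033, 0.1064]
ee_rot: [-90.0, 0.1, -135.0]
wrist_force: [0.4, 0.4, -0.8]
width: 0.002
```

Run:
```python
from h import *
plan([-47,-49,-51])
```

```text
8.2 [0.52697532 0.10329963 0.106397  ] -135.03105187531074 [ 0.39186471  0.35267624 -0.75207346]
-47 [ 0.18 -0.06  0.05  1.97]
-49 [ 0.31 -0.06  0.1   3.97]
-51 [ 0.43 -0.06  0.14  5.97]
```

Request:
arm_command:
  rows:
    - [[1,0.2,0,0.05,0,2,0],[1,0.3,0,0.1,0,4,0],[1,0.45,0,0.13,0,6,0],[1,0.45,0,0.13,0,6,0],[1,0.45,0,0.13,0,6,0]]

```text
time_s: 8.7
eef_pos: [0.5242, 0.0985, 0.1063]
ee_rot: [-90.0, -0.0, -140.9]
wrist_force: [-0.2, 0.4, -0.9]
width: -0.003
```

Run:
```python
from h import *
im=manip.capture("scene")
im=cv2.resize(im[80:230,200:360],None,fx=4,fy=4)
cv2.imwrite(f"pics/scene7.png",im[:,:,::-1])
```

```text
(no output)
```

View pics/scene7.png

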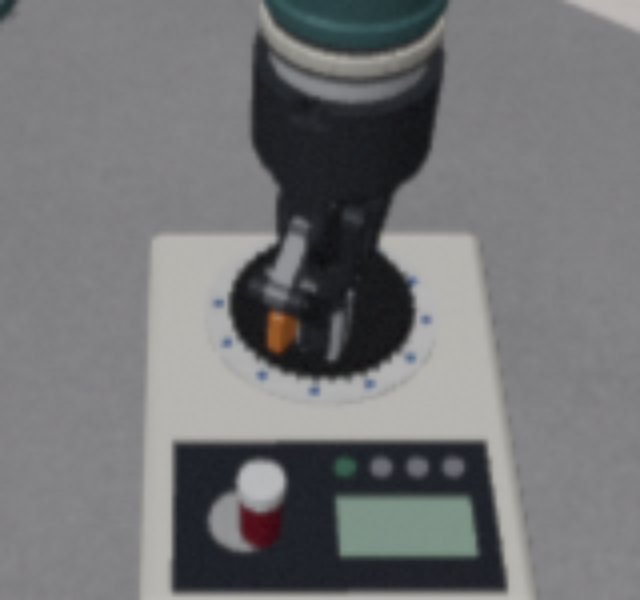

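The fin seems to point at the -60° dot (262,375). I'll back off and lift clear.

Request:
arm_command:
  rows:
    - [[1,-0.4,0,0,0,0,0],[1,-0.8,0,0,0,0,0],[1,-0.8,-2,0,0,0,0],[1,-0.8,-5,0,0,0,0],[1,-0.8,-9,0,0,0,0],[1,-4,-13,0,0,0,0],[1,-8,-17,0,0,0,0],[1,-8,-17,0,0,0,0]]

```text
time_s: 9.55
eef_pos: [0.5925, 0.1539, 0.2822]
ee_rot: [-89.8, 0.8, -140.8]
wrist_force: [0.5, -0.3, 0.4]
width: 0.0
```

Run:
```python
from h import *
for n in("top","scene"):
    im=manip.capture(n)
    cv2.imwrite(f"pics/{n}8.png",im[:,:,::-1])
    o=cv2.imread(f"pics/{n}0.png")[:,:,::-1].copy()
    if n=="scene":
        ce,a=dots(n,im,(245,130,320,188));print(np.round(ce))
    M=orange(im,(185,200,260,270) if n=="top" else (245,130,320,188));v,u=np.nonzero(M)
    if len(u):
        c=[.491,.1156] if n=="top" else [.4913,.1184]
        Q=ray(n,np.c_[u,v],.112)[:,:2]-c;print(n,len(u),Q.mean(0),np.degrees(np.arctan2(*Q.mean(0)[::-1])))
    for k,b in ({"jar":(365,165,425,230),"amber":(140,135,205,225),"vial":(252,190,280,220)} if n=="scene" else {"jar":(130,140,185,190),"amber":(295,225,350,280)}).items():
        d=np.abs(im[b[1]:b[3],b[0]:b[2]].astype(int)-o[b[1]:b[3],b[0]:b[2]]);print(n,k,d.mean(),d.max())
s=manip.sense();print(s["eef_pos"],s["wrist_force"])
```

```text
top 35 [ 0.01258432 -0.02409588] -62.423732620497795
top jar 39.683151515151515 92
top amber 17.800881542699724 31
[[302. 150.]
 [254. 155.]
 [306. 160.]
 [256. 165.]
 [302. 169.]
 [265. 173.]
 [292. 176.]
 [278. 177.]]
scene 45 [ 0.02254236 -0.03377998] -56.28367398561764
scene jar 1.978974358974359 14
scene amber 1.776980056980057 9
scene vial 1.9900793650793651 14
[0.58801787 0.15058468 0.27782551] [-0.85398429 -0.15876918 -0.32945028]
```

View pics/scene8.png

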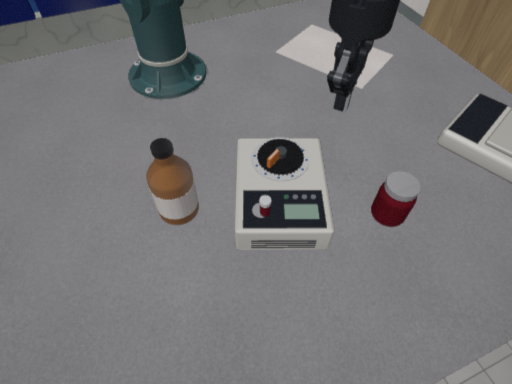

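View pics/top8.png

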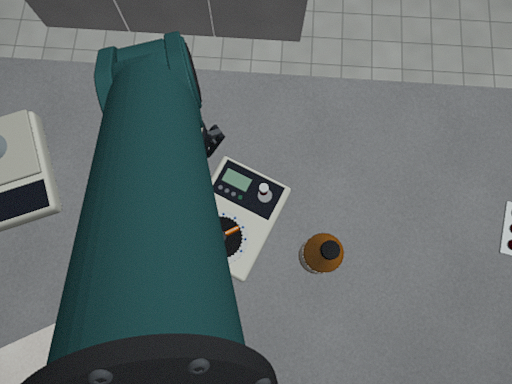

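The fin rests at the -60° dot. The scene view shows the fin at about (273,158), and the jar, bottle and vial have not moved. The top view's large differences at the jar and bottle come from the arm blocking the jar and darkening the bottle. I'll let the arm settle, then hand in.

Request:
arm_command:
  rows:
    - [[1,0,0,0,0,0,0],[1,0,0,0,0,0,0],[1,0,0,0,0,0,0],[1,0,0,0,0,0,0]]

```text
time_s: 10.05
eef_pos: [0.5855, 0.1481, 0.2753]
ee_rot: [-90.0, -0.1, -141.0]
wrist_force: [-0.4, 0.5, 1.0]
width: -0.002
```

Run:
```python
from h import *
s=manip.sense();print(s["time_s"],s["eef_pos"],np.abs(s["qd"]).max(),s["wrist_force"])
print(manip.sign_off())
```

```text
10.05 [0.58549349 0.1481429  0.2753261 ] 0.6337518122972078 [-0.40135376  0.50923628  1.02710667]
the job is handed in; nothing more can be done
None
```

I pushed the orange fin four clicks clockwise with closed fingertips, one click at a time. Then I backed off, lifted clear and handed the job in at about 10 s.

- **Wheel:** The fin went from the +60° stop to the -60° stop, which is 120°. After lifting clear, the top view gave -62.4° and the scene view -56.3°. They disagree by about 6°. I think that is bias from the visible side of the fin; both are well within 0.3 of a click (9°) of -60°.
- **Vial, jar and bottle:** In the scene view they look unchanged from the start. In the top view the arm hid the jar and darkened the bottle, so that check told me nothing about them.
- **Forces:** The wrist readings at the end of each move stayed under about 1.5 N. I did not see the peak force within a move.
- **Robot:** The gripper ended well above the wheel, touching nothing.

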